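Clamp the pen-handle blank and gauge its bore

TASK

First turn the vise crank over the top, clockwise as seen from the crank's end, until the jaw is tight on the wooden blank. Then take the gauge rod out of its block, push it down the blank's brass guide tube until its collar stops on the tube, pause there a moment, draw it fully out again, and finish while still holding it in the air, level (shaft horizontal) and still, 20 cm or more above the table, so that the marks at its tip can be read. Leave the vise clamped with the blank upright in it, and leave the jar, glass and brush pot alone.

Things in the scene. Friction and masses are not known exactly. Their poses are not given: they have to be found in the camera images.
- crank (a joint): Crank angle in rad: 0 = arm level towards the vise's +y side, 1.57 = straight up. Starts at 0 to 0.5; tightening goes over the top. 2.6 mm of jaw travel per rad, about 3 N at the handle. The jaw meets the blank at about 2.77 rad; then it stiffens quickly: 8 to 12 N at the handle brings it to about 2.83, which is tight. Let go, it stays (springs back under 0.05 rad).
- crank_hub (a point): Point on the screw axis (fixed to the vise, turned with it), 55 mm above the table, in the plane of the middle of the crank handle. The vise's x axis runs along the screw from the crank towards the blank, its y is level to the left of it, z up. The clamped blank stands 144 mm from this point along +x.
- crank_grip (a point): Middle of the crank's handle: a black sleeve 14 mm thick, 42 mm long, parallel to the screw axis, that spins freely on its pin. It goes round point crank_hub on a circle of radius 45 mm in the vise's y-z plane: position = hub + 45 mm x (cos(crank) along y + sin(crank) along z). The flat steel crank arm is 21 mm from this point towards the blank; nothing stands on the other side. The grey block behind the arm is 72 mm high.
- vise: Grey drill vise screwed to the table, 178 mm long (x) by 85 mm wide, jaws 58 mm high. Origin on the table, under the centre of the clamped blank; axes as for crank_hub. The fixed jaw is on the +x side.
- jaw: Steel sliding jaw of the vise, 80 mm wide, top 58 mm above the table, moved by the crank along the vise's +x towards the blank. Its frame moves with it.
- blank: Upright wooden pen-handle blank, 44 x 44 mm, 80 mm high, standing loose between the jaws on the vise's 12 mm thick floor, 0.22 kg. Origin under its centre, z up. It has a bore 12 mm wide in its top, 70 mm deep, with a brass guide tube (25 mm outside, 12 mm inside) standing 15 mm out of the top. Clamping shifts it a few mm along the vise's x and squares it up.
- guide_mouth (a point): Centre of the upper rim of the brass guide tube, 95 mm above the blank's underside, 107 mm above the table.
- rod_handle (a point): Centre of the gauge rod's round wooden handle (16 mm thick, 70 mm long). The rod's z axis runs along it from the tip to the handle. The rod is round, 148 mm long, about 0.11 kg: from the tip a steel shaft 8 mm thick and 70 mm long with ring marks, then the steel collar (28 mm wide, 8 mm thick), then the handle. This point is 113 mm from the tip and 43 mm above the collar's underside. At the start the rod stands upright in its block.
- rod_collar (a point): Centre of the collar's underside, on the rod's axis, 70 mm from the tip.
- rod_tip (a point): Centre of the end of the rod's steel shaft.
- stand: Fixed wooden tool block 70 x 70 mm, 85 mm high, origin under its centre. The rod hangs by its collar in a 12 mm wide vertical hole in the middle of its top.
- ink_jar: Ink jar, 48 mm wide, 50 mm high, origin under its centre. Leave alone.
- water_glass: Glass tumbler, 64 mm wide, 80 mm high, origin under its centre. Leave alone.
- brush_pot: Cork pot 68 mm wide, 85 mm high with brushes up to 190 mm high, origin under its centre. Leave alone.

How it is judged:
By the outcome, as a careful person would: the job done as asked, in the order asked, and still so for the second after the job is handed in, while the arm keeps its last pose, push and grip.
It also fails if it takes over 67 s, if anything falls off the work surface, if the arm or the gripper's body presses on something with over 40 N, if the wrist force passes 120 N, or if a joint passes its speed limit or range.

ROBOT

A 6-joint arm with a two-finger parallel gripper is mounted at the origin on the work surface. World frame = base frame: x ahead of the robot, y to its left, z up, the work surface at z = 0. Lengths are in m, angles in rad, forces in N, time in s.
With the tool pointing down it reaches from about 0.3 to 0.85 m from the base axis. Payload 5.4 kg.
Tool frame: the origin (TCP) lies on the centre line of the jaws, within the pads' length; the fingertips stand ahead of it and the grasp point (between the pads) lies 11 mm behind it (ctrl.tip_extent is the z of the fingertips in the tool frame, in m); z points along the fingers, y is the line along which they close (so a half turn about z gives the same grasp; the last joint's range is limited). The gripper opens to 85 mm and grips with 20 to 120 N. Pads are 22 mm wide; open, the fingers measure 114 mm over their backs; the gripper's body (76 mm by 85 mm) begins 54 mm behind the grasp point. The pads swing forward as they close: fully open they stand 13 mm farther back than shut.
Start: joints at [0.896, 0.158, 1.597, -0, 1.386, -0.21], TCP at [0.258, 0.514, 0.239] pointing down, gripper open.
Joint ranges: [-2.91, 2.91], [-0.94, 2.29], [0.18, 2.7], [-1.29, 4.43], [0.17, 2.64], [-3, 3]. Speed limits (rad/s): [2.57, 2.57, 3.14, 3.14, 3.14, 3.14].

INTERFACE

Orientations are given as a rotation vector (axis times angle).
In Python, from workcell import ctrl, viewer, workorder gives the robot as it stands. The module is installed in compiled form; this text tells all that it offers.
- The arm moves only by the shell command python3 -m creep 'ROWS'. ROWS is JSON, one flat list of numbers, 7 for each row, row after row: the turn, a rotation vector about the tool's x, y, z in degrees, then the shift along the tool's x, y, z in cm, then the finger opening in cm, from 0 to 8.54. A call has 1 to 12 rows; each row is the pose to reach, as a shift and turn from the pose commanded when the call began, along the tool's axes at that moment; what a row does not reach only later rows make up. A row lasts 1/10 s, in which the tool goes at most 50 mm and 8.59 degrees, less where a joint would pass 70% of its speed; a pose out of reach is approached as far as the arm can. A call with a gripper value outside its range is refused whole. The fingers move at their own pace and stop on an object; the grip force is fixed at half the most. Time passes only in rows, so rows that repeat a pose let the fingers close. It gives the time, the measured TCP pose, the force, the opening and the grip force at its end, in the units of the state.
- ctrl.sense(): the state, without advancing time (a new reading comes with each control period).
- viewer.camera(name): name is "scene" or "side" or "wrist"; returns a dict with "img" (400x640x3 uint8, red, green, blue), "range_z" (400x640 float32, m along the optical axis (not along the pixel's ray), 0 where there is no reading), "mtx" (3x3 intrinsics, pixels), "R" (3x3) and "t" (3): a world point X has camera coordinates R X + t; the wrist camera has in their place "hand_eye" (4x4, takes a point from camera to tool coordinates, whose origin is the TCP and whose axes are the flange's). Camera axes: x right, y down, z forward; pixel columns grow to the right and rows downward; lengths in m; the calibration is good to about 2 mm. The wrist camera is an equidistant fisheye: a pixel r from the principal point sees the ray r / f radians off the axis. A picture is of the moment at which its call begins: read the wrist's pose just before it.
- workorder.close_job(): hands the job in; it is judged then, once.
Trained networks look in a picture, given as the dict that the camera call returned (one of the last four; its "shot" number tells which), for a name from the list of things; names that differ only in an ending like _2 or _b are one class to them, and where a whole thing is asked for, a point or a joint stands for the part that bears it (a point fixed in the world has none). Each returns a list of dicts, best first, with "p" (0 to 1); they miss things now and then, are a little off and sometimes report something else, mostly with a low value. They report only what shows in the picture. A call takes as long as a camera call.
- viewer.boxes_of(picture, label): "bbox" ([left, top, right, bottom] in pixels, round what is visible of it).
- viewer.mark_of(picture, label): "point" ([column, row] in pixels: a listed point, or the origin of a listed thing).
The state is a dict: "t": time; "q": joint angles; "dq": joint speeds; "joint_efforts": joint torques, N m; "ee_pos": TCP position; "ee_rot": TCP orientation; "ft_force": force on the tool from outside, world axes, zero at the start; "torque": the same for the moment, N m; "opening": finger opening in m; "finger_force": force on a finger pad.
Only numpy, scipy, OpenCV 4.12 (cv2) and the standard library are available. Lean on these libraries where they do the work, as an engineer would, in place of code of your own. Each camera call takes 0.05 s, during which the arm holds its last target. There are 200 camera calls.

## Working session

There is one attempt and no reset: what is moved stays moved. The work goes in short steps, Python scripts to look and compute and a shell command to move; the robot and the scene stay as the last step left them, time stands still between calls to the robot, and variables do not carry over. Pictures are saved under pics/ and viewed, at most 14 in all, crops included, and the job is handed in when it is done.

```bash
mkdir -p pics
cat > h.py <<'E'
import numpy as np, cv2
from scipy.spatial.transform import Rotation as Ro
from workcell import ctrl, viewer, workorder
np.set_printoptions(precision=4,suppress=True)
def px2w(p,px,z=None,depth=None):
    K,R,t=p["mtx"],p["R"],p["t"]
    d=np.linalg.inv(K)@np.array([px[0],px[1],1.]); c=-R.T@t; w=R.T@d
    if z is not None: return c+w*(z-c[2])/w[2]
    return c+w*depth
def tri(ps,pxs):
    A=[];b=[]
    for p,px in zip(ps,pxs):
        K,R,t=p["mtx"],p["R"],p["t"]; c=-R.T@t
        w=R.T@np.linalg.inv(K)@np.array([px[0],px[1],1.]); w/=np.linalg.norm(w)
        M=np.eye(3)-np.outer(w,w);A.append(M);b.append(M@c)
    return np.linalg.lstsq(np.vstack(A),np.hstack(b),rcond=None)[0]
def save(p,n): cv2.imwrite("pics/"+n+".png",p["img"][:,:,::-1])
def st(): return ctrl.sense()
E
python3 - <<'E'
from h import *
s=st();print(s["t"],s["ee_pos"],s["ee_rot"],ctrl.tip_extent,s["opening"])
a=viewer.camera("scene");b=viewer.camera("side")
save(a,"a");save(b,"b")
print(-a["R"].T@a["t"],-b["R"].T@b["t"])
for n in "crank_hub crank_grip guide_mouth rod_handle rod_collar vise blank stand ink_jar water_glass brush_pot jaw".split():
    m=viewer.mark_of(a,n);k=viewer.mark_of(b,n)
    if m: print(n,"A",np.round(m[0]["point"]),round(m[0]["p"],2),end=" ")
    if k: print("B",np.round(k[0]["point"]),round(k[0]["p"],2),end=" ")
    if m and k:print(tri([a,b],[m[0]["point"],k[0]["point"]]))
    else: print(n)
cv2.imwrite("pics/ab.png",cv2.resize(np.vstack([a["img"],b["img"]])[:,:,::-1],(480,600)))
E
```

```text
0.0 [0.2574 0.5135 0.2383] [-0.7234 -3.0563  0.0027] 0.008 0.0855454025647208
[1.1652 0.0454 0.7687] [ 0.2246 -0.571   0.7387]
crank_hub A [398. 172.] 0.92 B [238. 192.] 0.65 [0.5082 0.1516 0.0536]
crank_grip A [418. 164.] 0.48 B [230. 178.] 0.65 [0.5039 0.1872 0.0776]
guide_mouth A [417. 207.] 0.95 B [279. 153.] 0.7 [0.646  0.1717 0.112 ]
rod_handle A [224. 185.] 0.6 B [363. 229.] 0.84 [ 0.6391 -0.1787  0.1259]
rod_collar A [229. 200.] 0.73 B [361. 242.] 0.66 [ 0.6393 -0.1774  0.0815]
vise A [407. 241.] 0.97 B [283. 186.] 0.61 [ 0.647   0.1684 -0.0021]
blank A [409. 237.] 0.82 B [285. 179.] 0.65 [0.6524 0.1684 0.0212]
stand A [235. 222.] 0.56 B [359. 266.] 0.81 [ 0.6371 -0.1807  0.0021]
ink_jar A [294. 296.] 0.92 B [369. 208.] 0.86 [ 0.7876 -0.0413 -0.0018]
water_glass A [410. 299.] 0.88 B [315. 166.] 0.61 [0.7719 0.1761 0.0068]
brush_pot A [204. 278.] 0.87 B [404. 250.] 0.6 [ 0.7643 -0.2092 -0.0002]
B [281. 188.] 0.62 jaw
```

View pics/a.png

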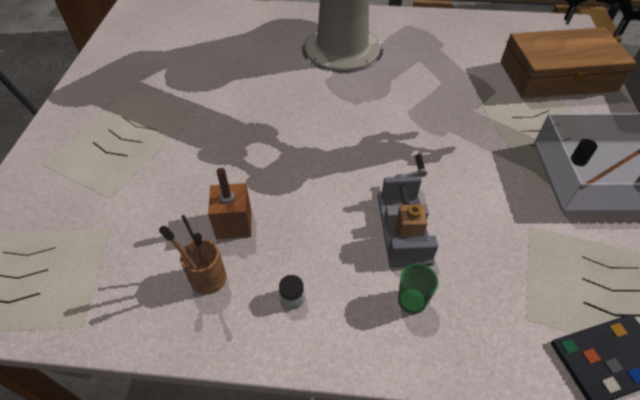

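View pics/b.png

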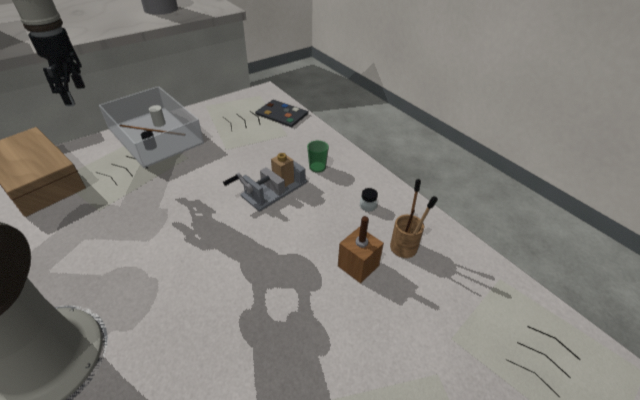

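```bash
cat >> h.py <<'E'
def go(pos,yaw=None,R=None,tilt=None):
    """print turn(deg, tool) and shift(cm, tool) to bring TCP to pos, pointing down with tool y at world yaw deg"""
    s=st();R0=Ro.from_rotvec(s["ee_rot"])
    if R is None:
        y=np.radians(yaw);yv=np.array([np.cos(y),np.sin(y),0]);z=np.array([0,0,-1.]);R=np.column_stack([np.cross(yv,z),yv,z])
    rv=(R0.inv()*Ro.from_matrix(R)).as_rotvec(degrees=True)
    print("turn",rv.round(2),"shift cm",(R0.inv().apply(np.array(pos)-s["ee_pos"])*100).round(2))
    return rv
def wr():
    s=st();p=viewer.camera("wrist");p["T"]=np.eye(4);p["T"][:3,:3]=Ro.from_rotvec(s["ee_rot"]).as_matrix();p["T"][:3,3]=s["ee_pos"];p["T"]=p["T"]@p["hand_eye"];return p
def wray(p,px):
    K=p["mtx"];u=(px[0]-K[0,2])/K[0,0];v=(px[1]-K[1,2])/K[1,1];r=np.hypot(u,v)
    d=np.array([np.sin(r)*u/r,np.sin(r)*v/r,np.cos(r)]) if r>1e-9 else np.array([0,0,1.])
    return p["T"][:3,3],p["T"][:3,:3]@d
def wz(p,px,z):
    c,d=wray(p,px);return c+d*(z-c[2])/d[2]
def wtri(rays):
    A=[];b=[]
    for c,w in rays:
        M=np.eye(3)-np.outer(w,w);A.append(M);b.append(M@c)
    return np.linalg.lstsq(np.vstack(A),np.hstack(b),rcond=None)[0]
E
python3 -c "
from h import *
go([.50,.17,.21],97);go([.50,.17,.21],-83)"
```

```text
turn [  0.     0.   -33.63] shift cm [-37.07 -19.89   2.93]
turn [  0.    -0.   146.37] shift cm [-37.07 -19.89   2.93]
```

```bash
python3 -m creep '[0,0,-33.6,-37,-20,3,8.54, 0,0,-33.6,-37,-20,3,8.54, 0,0,-33.6,-37,-20,3,8.54, 0,0,-33.6,-37,-20,3,8.54, 0,0,-33.6,-37,-20,3,8.54, 0,0,-33.6,-37,-20,3,8.54, 0,0,-33.6,-37,-20,3,8.54, 0,0,-33.6,-37,-20,3,8.54, 0,0,-33.6,-37,-20,3,8.54, 0,0,-33.6,-37,-20,3,8.54, 0,0,-33.6,-37,-20,3,8.54]'
python3 - <<'E'
from h import *
p=wr();save(p,"w1");print(p["T"][:3,3],p["T"][:3,2],st()["q"])
for n,z in [("crank_hub",.055),("crank_grip",.077),("guide_mouth",.107),("vise",0),("blank",.012)]:
    for m in viewer.mark_of(p,n)[:2]: print(n,np.round(m["point"]),round(m["p"],2),wz(p,m["point"],z))
E
```

```text
t: 2.4
ee_pos: [0.4989, 0.1689, 0.2092]
ee_rot: [0.188, -3.135, -0.001]
ft_force: [0.1, 0.5, -0.8]
opening: 0.0858
finger_force: 0.0
[0.4316 0.1609 0.3451] [ 0.2595  0.0303 -0.9653] [ 0.0983  0.058   1.7663  0.0005  1.3177 -1.5942]
crank_hub [294. 195.] 0.95 [0.5048 0.149  0.055 ]
crank_grip [336. 199.] 0.57 [0.499 0.187 0.077]
vise [302. 294.] 0.93 [0.649  0.1687 0.    ]
blank [299. 299.] 0.72 [0.6497 0.1652 0.012 ]
```

View pics/w1.png

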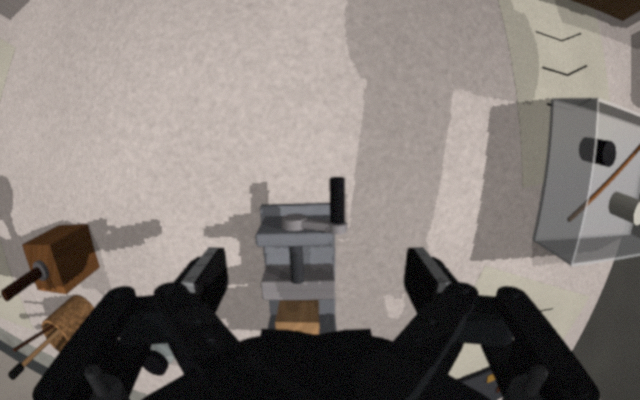

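Run:
```python
from h import *
p=wr();rz=p["range_z"];g=p["img"].astype(int).sum(2)
m=(g<110);m[:170]=0;m[235:]=0;m[:,:322]=0;m[:,352:]=0
n,l,s,c=cv2.connectedComponentsWithStats(m.astype(np.uint8));i=1+np.argmax(s[1:,4]);print(s[i],c[i])
v,u=np.nonzero(l==i)
K=p["mtx"];P=[]
for a,b in zip(u,v):
    z=rz[b,a]
    if z<=0: continue
    cc,d=wray(p,(a,b));P.append(cc+d*z/(d@p["T"][:3,2]))
P=np.array(P);print(len(P),np.median(P,0),np.percentile(P,[2,98],0))
q=P[P[:,2]>np.median(P[:,2])-.006];mu=q.mean(0);w=np.linalg.svd(q-mu)[2][0];print(mu,w,np.degrees(np.arctan(w[1]/w[0])))
```

```text
[328 179  14  45 511] [334.7984 201.4129]
510 [0.5    0.1876 0.0803] [[0.4802 0.1817 0.0766]
 [0.5194 0.1941 0.0819]]
[0.5    0.1876 0.0801] [ 0.9922  0.124  -0.0122] 7.1237388671763355
```

```bash
python3 -c "
from h import *
go([.4958,.1875,.0645],97.2)"
```

```text
turn [ 0.    0.01 -0.14] shift cm [ 0.05  1.74 14.49]
```

```bash
python3 -m creep '[0,0,0,0,1.8,6,4.5, 0,0,0,0.05,1.75,9,4.5, 0,0,0,0.05,1.75,12,4.5, 0,0,0,0.05,1.75,13.5,4.5, 0,0,0,0.05,1.75,14.5,4.5, 0,0,0,0.05,1.75,14.5,4.5, 0,0,0,0.05,1.75,14.5,0.8, 0,0,0,0.05,1.75,14.5,0.8, 0,0,0,0.05,1.75,14.5,0.8, 0,0,0,0.05,1.75,14.5,0.8, 0,0,0,0.05,1.75,14.5,0.8, 0,0,0,0.05,1.75,14.5,0.8]'
python3 - <<'E'
from h import *
s=st();print(s["t"],s["ee_pos"],s["ft_force"],s["opening"],s["finger_force"])
p=wr();save(p,"w2")
# circle targets in tool frame
R0=Ro.from_rotvec(s["ee_rot"]);vy=np.array([-.125,.992,0]);
g=lambda a:.045*(np.cos(a)*vy+np.sin(a)*np.array([0,0,1]))
for a in np.arange(.47,3.0,.1):print(round(a,2),(R0.inv().apply(g(a)-g(.47))*100).round(2))
E
```

```text
t: 3.95
ee_pos: [0.4972, 0.1878, 0.0659]
ee_rot: [-0.191, 3.133, 0.003]
ft_force: [-0.8, 4.0, 3.2]
opening: 0.0117
finger_force: 58.3
3.95 [0.4972 0.1878 0.0659] [-0.83    4.0454  3.1546] 0.011690038975577102 58.329543471336365
0.47 [0. 0. 0.]
0.57 [-0.   -0.22 -0.39]
0.67 [-0.   -0.48 -0.76]
0.77 [-0.01 -0.78 -1.1 ]
0.87 [-0.01 -1.11 -1.4 ]
0.97 [-0.01 -1.47 -1.68]
1.07 [-0.01 -1.85 -1.91]
1.17 [-0.01 -2.25 -2.11]
1.27 [-0.02 -2.67 -2.26]
1.37 [-0.02 -3.11 -2.38]
1.47 [-0.02 -3.55 -2.45]
1.57 [-0.02 -4.   -2.47]
1.67 [-0.02 -4.45 -2.45]
1.77 [-0.02 -4.9  -2.38]
1.87 [-0.02 -5.33 -2.27]
1.97 [-0.03 -5.76 -2.12]
2.07 [-0.03 -6.16 -1.92]
2.17 [-0.03 -6.55 -1.69]
2.27 [-0.03 -6.9  -1.42]
2.37 [-0.03 -7.23 -1.11]
2.47 [-0.03 -7.53 -0.78]
2.57 [-0.03 -7.79 -0.41]
2.67 [-0.03 -8.02 -0.02]
2.77 [-0.03 -8.2   0.39]
2.87 [-0.03 -8.35  0.82]
2.97 [-0.02 -8.45  1.25]
```

View pics/w2.png

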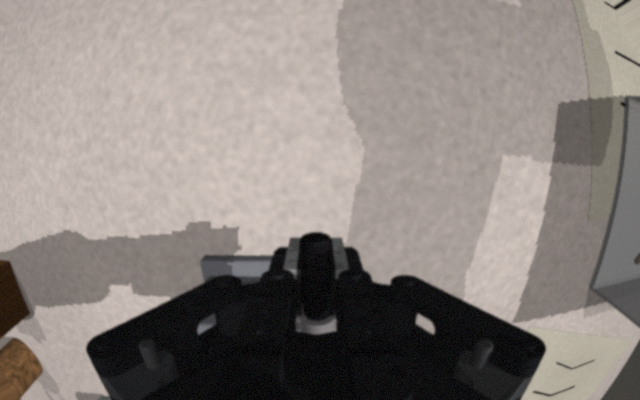

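```bash
python3 -m creep '[0,0,0,0,-0.22,-0.39,0.8, 0,0,0,0,-0.48,-0.76,0.8, 0,0,0,0,-0.78,-1.1,0.8, 0,0,0,0,-1.11,-1.4,0.8, 0,0,0,0,-1.47,-1.68,0.8, 0,0,0,0,-1.85,-1.91,0.8, 0,0,0,0,-2.25,-2.11,0.8, 0,0,0,0,-2.67,-2.26,0.8, 0,0,0,0,-3.11,-2.38,0.8, 0,0,0,0,-3.55,-2.45,0.8, 0,0,0,0,-4.0,-2.47,0.8, 0,0,0,0,-4.0,-2.47,0.8]'
python3 - <<'E'
from h import *
s=st();print(s["t"],s["ee_pos"],s["ft_force"],s["opening"],s["finger_force"])
b=viewer.camera("side");m=viewer.mark_of(b,"crank_grip");print(m[:1])
R0=Ro.from_rotvec(s["ee_rot"]);vy=np.array([-.125,.992,0]);
g=lambda a:.045*(np.cos(a)*vy+np.sin(a)*np.array([0,0,1]))
for a in np.arange(1.67,3.1,.1):print(round(a,2),(R0.inv().apply(g(a)-g(1.57))*100).round(2))
E
```

```text
t: 5.2
ee_pos: [0.5033, 0.1471, 0.0925]
ee_rot: [-0.191, 3.131, 0.0]
ft_force: [-3.5, 1.3, 12.9]
opening: 0.0125
finger_force: 59.6
5.2 [0.5033 0.1471 0.0925] [-3.4596  1.3111 12.9374] 0.012510766888931917 59.63207960128784
[{'point': [238.1, 180.1], 'p': 0.54}]
1.67 [-0.   -0.45  0.02]
1.77 [-0.   -0.89  0.09]
1.87 [-0.   -1.33  0.2 ]
1.97 [-0.   -1.75  0.35]
2.07 [-0.   -2.16  0.55]
2.17 [-0.   -2.54  0.78]
2.27 [-0.   -2.9   1.06]
2.37 [-0.   -3.23  1.36]
2.47 [-0.   -3.53  1.7 ]
2.57 [-0.   -3.79  2.07]
2.67 [-0.   -4.01  2.46]
2.77 [-0.   -4.2   2.87]
2.87 [ 0.   -4.34  3.29]
2.97 [ 0.   -4.44  3.73]
3.07 [ 0.01 -4.49  4.18]
```

```bash
python3 -m creep '[0,0,0,0,-0.45,-0.2,0.8, 0,0,0,0,-0.89,-0.13,0.8, 0,0,0,0,-1.33,-0.03,0.8, 0,0,0,0,-1.75,0.13,0.8, 0,0,0,0,-2.16,0.32,0.8, 0,0,0,0,-2.54,0.56,0.8, 0,0,0,0,-2.9,0.83,0.8, 0,0,0,0,-3.23,1.14,0.8, 0,0,0,0,-3.53,1.48,0.8, 0,0,0,0,-3.79,1.84,0.8, 0,0,0,0,-4.01,2.23,0.8, 0,0,0,0,-4.01,2.23,0.8]'
python3 - <<'E'
from h import *
s=st();print(s["t"],s["ee_pos"],s["ft_force"],s["torque"],s["opening"],s["finger_force"])
hub=np.array([.5048,.1483,.055]);d=s["ee_pos"]-hub;print("angle",np.arctan2(d[2]+.0075,d@[-.125,.992,0]),np.hypot(d[2]+.0075,d@[-.125,.992,0]))
E
```

```text
t: 6.5
ee_pos: [0.509, 0.1073, 0.0682]
ee_rot: [-0.19, 3.128, 0.001]
ft_force: [6.9, 2.6, -3.9]
opening: 0.012
finger_force: 58.8
6.5 [0.509  0.1073 0.0682] [ 6.8872  2.5597 -3.8742] [ 0.4975 -1.0779  0.1274] 0.012010854362054894 58.82941424846649
angle 2.6757587986553384 0.04608800176355046
```

```bash
python3 -m creep '[0,0,0,-0.05,-0.06,0.13,0.8, 0,0,0,-0.1,-0.13,0.27,0.8, 0,0,0,-0.15,-0.19,0.41,0.8, 0,0,0,-0.15,-0.24,0.55,0.8, 0,0,0,-0.15,-0.28,0.68,0.8, 0,0,0,-0.15,-0.31,0.75,0.8, 0,0,0,-0.15,-0.31,0.75,0.8, 0,0,0,-0.15,-0.31,0.75,0.8]'
cat >> h.py <<'E'
def cr():
    s=st();print(s["t"],s["ee_pos"],s["ft_force"],s["torque"],s["opening"],s["finger_force"])
    hub=np.array([.5048,.1483,.055]);d=s["ee_pos"]-hub;print("angle",np.arctan2(d[2]+.0075,d@[-.125,.992,0]),np.hypot(d[2]+.0075,d@[-.125,.992,0]))
E
python3 -c "
from h import *
cr()"
```

```text
t: 7.3
ee_pos: [0.5095, 0.1044, 0.0606]
ee_rot: [-0.191, 3.132, 0.0]
ft_force: [4.1, 3.3, 4.9]
opening: 0.0116
finger_force: 59.6
7.3 [0.5095 0.1044 0.0606] [4.0921 3.3031 4.8839] [ 0.5729 -0.5774  0.1185] 0.01159295105160631 59.635289311409
angle 2.853379337342939 0.04598919323177942
```

```bash
python3 -m creep '[0,0,0,0,-0.02,0.1,0.8, 0,0,0,0,-0.04,0.2,0.8, 0,0,0,0,-0.04,0.2,0.8]'; python3 -c "
from h import *
cr()"
```

```text
t: 7.6
ee_pos: [0.5095, 0.104, 0.0588]
ee_rot: [-0.191, 3.132, 0.0]
ft_force: [2.6, 3.5, 8.1]
opening: 0.0118
finger_force: 59.9
7.6 [0.5095 0.104  0.0588] [2.5659 3.4504 8.1063] [ 0.4922 -0.4645  0.1838] 0.01179785991711391 59.90192413330078
angle 2.8921209264717294 0.04595881742917709
```

```bash
python3 -m creep '[0,0,0,0,-0.02,0.1,0.8, 0,0,0,0,-0.03,0.2,0.8, 0,0,0,0,-0.03,0.2,0.8]'; python3 -c "
from h import *
cr()
p=wr();save(p,'w3')
b=viewer.camera('side')
a=viewer.camera('scene')
cv2.imwrite('pics/c1.png',np.hstack([cv2.resize(x,None,fx=4,fy=4,interpolation=cv2.INTER_CUBIC) for x in (b['img'][135:215,215:310],a['img'][145:225,370:465])])[:,:,::-1])"
```

```text
t: 7.9
ee_pos: [0.5096, 0.1036, 0.0572]
ee_rot: [-0.191, 3.132, -0.0]
ft_force: [1.2, 2.5, 9.9]
opening: 0.012
finger_force: 60.2
7.9 [0.5096 0.1036 0.0572] [1.1781 2.5364 9.8879] [ 0.4554 -0.2859  0.2103] 0.01200760628891416 60.17524480819702
angle 2.9296499727499796 0.045934070773282216
```

View pics/c1.png

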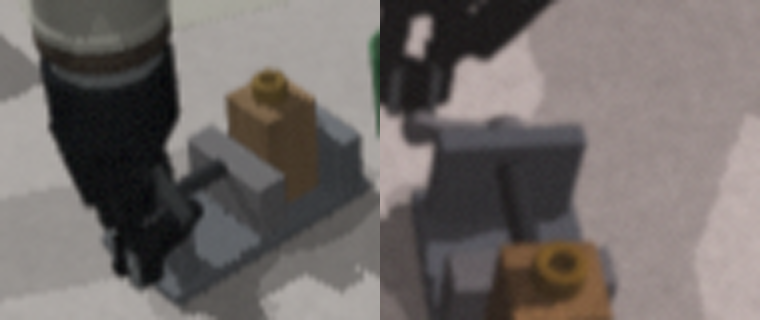

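```bash
python3 -m creep '[0,0,0,0,-0.01,0.1,0.8, 0,0,0,0,-0.02,0.2,0.8, 0,0,0,0,-0.02,0.2,0.8, 0,0,0,0,-0.02,0.2,0.8]'; python3 -c "
from h import *
cr()"
```

```text
t: 8.45
ee_pos: [0.5097, 0.1033, 0.0555]
ee_rot: [-0.191, 3.132, -0.001]
ft_force: [0.1, 3.2, 13.3]
opening: 0.0118
finger_force: 60.5
8.45 [0.5097 0.1033 0.0555] [ 0.0656  3.1592 13.27  ] [ 0.4121 -0.0204  0.1955] 0.011794794384792879 60.45370101928711
angle 2.966977606991036 0.04592342700296745
```

```bash
python3 -m creep '[0,0,0,0,0,0,4, 0,0,0,0,0,0,4, 0,0,0,0,0,0,4, 0,0,0,0,0,-4,4, 0,0,0,0,0,-9,4, 0,0,0,0,0,-14,4, 0,0,0,3,2,-17,4, 0,0,0,3,4,-17,4, 0,0,0,3,4,-17,4, 0,0,0,3,4,-17,4]'
python3 - <<'E'
from h import *
p=wr();save(p,"w4");print(p["T"][:3,3],st()["ee_pos"])
a=viewer.camera("scene");b=viewer.camera("side")
for n,z in [("crank_hub",.055),("crank_grip",.069),("guide_mouth",.107),("vise",0),("blank",.012)]:
    for m in viewer.mark_of(p,n)[:1]: print(n,np.round(m["point"]),round(m["p"],2),wz(p,m["point"],z))
    x=viewer.mark_of(a,n);y=viewer.mark_of(b,n)
    if x and y: print("  tri",x[0],y[0],tri([a,b],[x[0]["point"],y[0]["point"]]))
for u in ([165,230],[184,217]):
  for v in ([417,183],[432,201]): print(u,v,tri([a,b],[u,v]))
E
```

```text
t: 9.45
ee_pos: [0.4726, 0.1392, 0.2222]
ee_rot: [0.192, -3.134, 0.001]
ft_force: [0.6, -0.2, -0.6]
opening: 0.0397
finger_force: 0.0
[0.4055 0.1311 0.3582] [0.4727 0.1388 0.2218]
crank_hub [320. 219.] 0.82 [0.5042 0.1478 0.055 ]
  tri {'point': [399.7, 172.9], 'p': 0.59} {'point': [357.9, 264.5], 'p': 0.67} [ 0.6064 -0.0143  0.0493]
crank_grip [275. 228.] 0.89 [0.5146 0.1029 0.069 ]
  tri {'point': [376.1, 163.9], 'p': 0.77} {'point': [249.5, 197.4], 'p': 0.6} [0.5118 0.1007 0.0733]
  tri {'point': [414.6, 209.0], 'p': 0.68} {'point': [280.0, 148.6], 'p': 0.94} [0.6529 0.1708 0.1201]
vise [322. 307.] 0.83 [0.6482 0.1687 0.    ]
  tri {'point': [405.4, 241.4], 'p': 0.96} {'point': [283.2, 186.4], 'p': 0.84} [ 0.6465  0.1666 -0.0032]
blank [322. 312.] 0.58 [0.6497 0.1696 0.012 ]
  tri {'point': [406.4, 236.1], 'p': 0.55} {'point': [285.5, 178.7], 'p': 0.84} [0.6535 0.1639 0.0249]
[165, 230] [417, 183] [ 0.7842 -0.2063  0.1993]
[165, 230] [432, 201] [ 0.7799 -0.2335  0.1756]
[184, 217] [417, 183] [ 0.7702 -0.1962  0.2036]
[184, 217] [432, 201] [ 0.7653 -0.2227  0.1815]
```

View pics/w4.png

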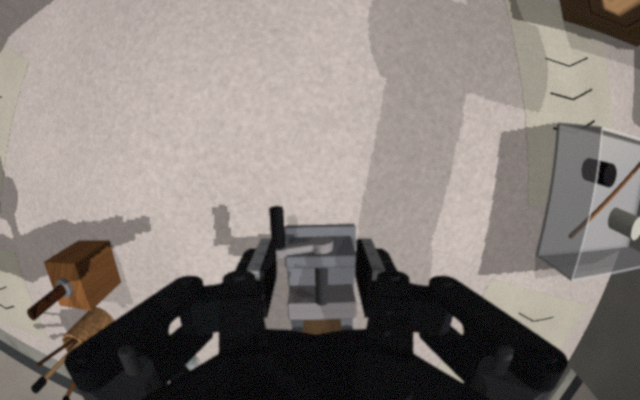

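Run:
```python
from h import *
go([.58,-.177,.25],90)
p=wr();rz=p["range_z"];g=p["img"].astype(int).sum(2)
m=(g<110);m[:200]=0;m[252:]=0;m[:,:264]=0;m[:,284:]=0
v,u=np.nonzero(m&(rz>0));P=[]
for a,b in zip(u,v):
    cc,d=wray(p,(a,b));P.append(cc+d*rz[b,a]/(d@p["T"][:3,2]))
P=np.array(P);print(len(P),np.median(P,0),np.percentile(P,[2,98],0))
```

```text
turn [0.   0.   6.97] shift cm [ -6.75 -32.71  -2.68]
494 [0.5067 0.1069 0.077 ] [[0.4629 0.0992 0.0738]
 [0.5302 0.1186 0.2339]]
```

```bash
python3 -c "
from h import *
go([.506,.1055,.095],97.2);go([.506,.1055,.085],97.2)"
```

```text
turn [-0.    0.   -0.23] shift cm [-2.83 -3.77 12.82]
turn [-0.    0.   -0.23] shift cm [-2.83 -3.77 13.82]
```

```bash
python3 -m creep '[0,0,0,-2.8,-3.75,3,0, 0,0,0,-2.8,-3.75,6,0, 0,0,0,-2.8,-3.75,10,0, 0,0,0,-2.8,-3.75,12.5,0, 0,0,0,-2.8,-3.75,13.2,0, 0,0,0,-2.8,-3.75,13.5,0, 0,0,0,-2.8,-3.75,13.6,0, 0,0,0,-2.8,-3.75,13.7,0, 0,0,0,-2.8,-3.75,13.7,0]'; python3 -c "
from h import *
cr()"
```

```text
t: 11.3
ee_pos: [0.5066, 0.1056, 0.0875]
ee_rot: [-0.191, 3.133, -0.0]
ft_force: [0.2, 0.1, -0.3]
opening: -0.0002
finger_force: 0.0
11.3 [0.5066 0.1056 0.0875] [ 0.2232  0.0801 -0.2947] [-0.0355  0.0312  0.0027] -0.00016244730601846068 0.0
angle 2.387225094075893 0.058367649658593736
```

```bash
python3 -m creep '[0,0,0,0,0,0.1,0, 0,0,0,0,0,0.2,0, 0,0,0,0,0,0.2,0]'; python3 -c "
from h import *
cr()"; python3 -m creep '[0,0,0,0,0,0.1,0, 0,0,0,0,0,0.2,0, 0,0,0,0,0,0.2,0]'; python3 -c "
from h import *
cr()"
```

```text
t: 11.6
ee_pos: [0.5057, 0.1056, 0.0843]
ee_rot: [-0.191, 3.136, 0.0]
ft_force: [0.0, -0.2, 0.2]
opening: 0.0003
finger_force: 0.2
11.6 [0.5057 0.1056 0.0843] [ 0.0348 -0.1792  0.1912] [0.0226 0.0172 0.0004] 0.00026529705067399365 0.22325108293443918
angle 2.4280974128355464 0.056171696738956584
t: 11.9
ee_pos: [0.5058, 0.1055, 0.0828]
ee_rot: [0.191, -3.136, 0.0]
ft_force: [-2.8, -0.5, 5.0]
opening: 0.0
finger_force: 2.8
11.9 [0.5058 0.1055 0.0828] [-2.7642 -0.4658  5.017 ] [-0.1224  0.4968 -0.0673] 3.6296853680258936e-05 2.8416519379243255
angle 2.4491296521133337 0.05533637966028136
```

```bash
python3 -m creep '[0,0,0,0,0,0.1,0, 0,0,0,0,0,0.2,0, 0,0,0,0,0,0.2,0]'; python3 -c "
from h import *
cr()"; python3 -m creep '[0,0,0,0,0,-4,0, 0,0,0,0,0,-9,3, 0,0,0,0,0,-14,4, 0,0,0,0,0,-17,5, 0,0,0,0,0,-17,5]'; python3 -c "
from h import *
cr();go([.58,-.177,.25],90)"
```

```text
t: 12.2
ee_pos: [0.5058, 0.1054, 0.0812]
ee_rot: [0.191, -3.136, 0.001]
ft_force: [-3.2, -0.4, 8.3]
opening: 0.0003
finger_force: 4.1
12.2 [0.5058 0.1054 0.0812] [-3.2041 -0.3766  8.3092] [-0.1606  0.5517 -0.0035] 0.00027280255234874817 4.075048450031318
angle 2.473404534729911 0.054356990629378016
t: 12.7
ee_pos: [0.5087, 0.1056, 0.2561]
ee_rot: [-0.19, 3.125, -0.001]
ft_force: [0.2, -0.1, -0.9]
opening: 0.0504
finger_force: 0.0
12.7 [0.5087 0.1056 0.2561] [ 0.2412 -0.0775 -0.8699] [-0.0046  0.0176 -0.0287] 0.05043042895831527 0.0
angle 1.7733669281482165 0.21299353591814077
turn [-0.05  0.63  6.98] shift cm [ -3.64 -28.92   0.7 ]
```

```bash
python3 -m creep '[0,0,7,-3.6,-29,0.7,5, 0,0,7,-3.6,-29,0.7,5, 0,0,7,-3.6,-29,0.7,5, 0,0,7,-3.6,-29,0.7,5, 0,0,7,-3.6,-29,0.7,5, 0,0,7,-3.6,-29,0.7,5, 0,0,7,-3.6,-29,0.7,5, 0,0,7,-3.6,-29,0.7,5, 0,0,7,-3.6,-29,0.7,5]'
python3 - <<'E'
from h import *
p=wr();save(p,"w5");print(p["T"][:3,3],st()["ee_pos"])
a=viewer.camera("scene");b=viewer.camera("side")
for n,z in [("rod_handle",.128),("rod_collar",.085),("stand",0)]:
    for m in viewer.mark_of(p,n)[:1]: print(n,np.round(m["point"]),round(m["p"],2),wz(p,m["point"],z))
    x=viewer.mark_of(a,n);y=viewer.mark_of(b,n)
    if x and y: print("  tri",x[0],y[0],tri([a,b],[x[0]["point"],y[0]["point"]]))
E
```

```text
t: 13.6
ee_pos: [0.5761, -0.1766, 0.2423]
ee_rot: [0.001, -3.14, -0.002]
ft_force: [0.1, 0.8, 0.2]
opening: 0.05
finger_force: 0.0
[ 0.5084 -0.1769  0.3782] [ 0.5763 -0.1764  0.2426]
rod_handle [308. 263.] 0.73 [ 0.6325 -0.1832  0.128 ]
  tri {'point': [225.1, 186.5], 'p': 0.7} {'point': [360.3, 228.3], 'p': 0.62} [ 0.6394 -0.1748  0.1237]
rod_collar [312. 250.] 0.68 [ 0.6386 -0.1805  0.085 ]
  tri {'point': [230.1, 198.0], 'p': 0.78} {'point': [359.0, 240.7], 'p': 0.75} [ 0.6373 -0.1743  0.0854]
stand [310. 223.] 0.84 [ 0.6383 -0.184   0.    ]
  tri {'point': [231.6, 222.8], 'p': 0.56} {'point': [359.6, 265.9], 'p': 0.82} [ 0.6387 -0.1843  0.0044]
```

View pics/w5.png

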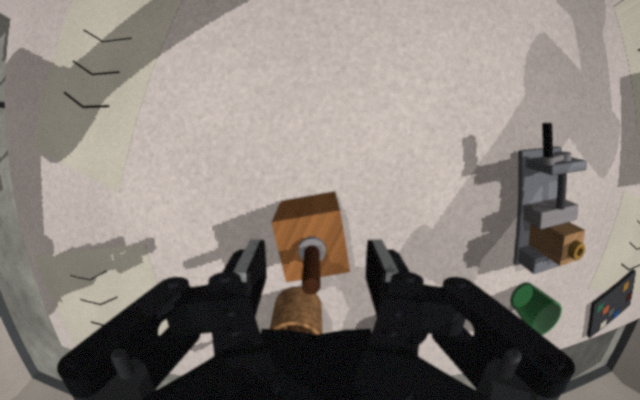

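```bash
python3 -c "
from h import *
go([.638,-.1805,.12],90)"; python3 -m creep '[0,0,0,-4,-0.4,0,5, 0,0,0,-6.2,-0.4,2,5, 0,0,0,-6.2,-0.4,5,5, 0,0,0,-6.2,-0.4,8,5, 0,0,0,-6.2,-0.4,11,5, 0,0,0,-6.2,-0.4,12.2,5, 0,0,0,-6.2,-0.4,12.2,5, 0,0,0,-6.2,-0.4,12.2,5]'
python3 - <<'E'
from h import *
cr()
a=viewer.camera("scene");b=viewer.camera("side")
p=wr();save(p,"w6")
cv2.imwrite('pics/c2.png',np.hstack([cv2.resize(x,None,fx=4,fy=4,interpolation=cv2.INTER_CUBIC) for x in (b['img'][190:290,315:410],a['img'][150:250,190:285])])[:,:,::-1])
E
```

```text
turn [ 0.    0.   -0.03] shift cm [-6.14 -0.26 12.32]
t: 15.0
ee_pos: [0.6393, -0.1824, 0.1227]
ee_rot: [0.001, 3.14, -0.001]
ft_force: [0.1, -0.7, 1.0]
opening: 0.0499
finger_force: 0.0
15.0 [ 0.6393 -0.1824  0.1227] [ 0.0953 -0.7302  1.002 ] [ 0.021  -0.0064  0.0074] 0.0498524046343336 0.0
angle 2.9268189458530913 0.35294777634196506
```

View pics/c2.png

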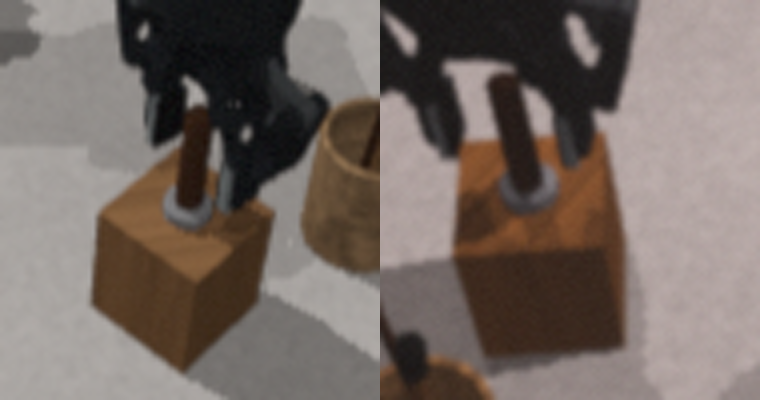

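```bash
python3 -m creep '[0,0,0,0,0.15,0.2,2.5, 0,0,0,0,0.15,0.2,1, 0,0,0,0,0.15,0.2,1, 0,0,0,0,0.15,0.2,1, 0,0,0,0,0.15,0.2,1, 0,0,0,0,0.15,0.2,1, 0,0,0,0,0.15,-1,1, 0,0,0,0,0.15,-3,1, 0,0,0,0,0.15,-6,1, 0,0,0,0,0.15,-10,1, 0,0,0,0,0.15,-14,1, 0,0,0,0,0.15,-14,1]'; python3 -c "
from h import *
cr();R=[[-1,0,0],[0,1,0],[0,0,-1]]
go([.56,.05,.265],97)"
```

```text
t: 16.35
ee_pos: [0.6414, -0.1818, 0.2699]
ee_rot: [0.001, 3.13, -0.009]
ft_force: [1.0, -0.7, -0.1]
opening: 0.0142
finger_force: 58.4
16.35 [ 0.6414 -0.1818  0.2699] [ 0.9629 -0.6506 -0.0788] [-0.0177 -0.0858 -0.0221] 0.014237646028534244 58.44068884849548
angle 2.5684606404039902 0.41004458931105753
turn [-0.38  0.66 -7.03] shift cm [ 8.16 23.18  0.25]
```

```bash
python3 -c "
from h import *
go([.69,.172,.265],97)"; python3 -m creep '[0,0,-7,-4.9,35.4,0.5,1, 0,0,-7,-4.9,35.4,0.5,1, 0,0,-7,-4.9,35.4,0.5,1, 0,0,-7,-4.9,35.4,0.5,1, 0,0,-7,-4.9,35.4,0.5,1, 0,0,-7,-4.9,35.4,0.5,1, 0,0,-7,-4.9,35.4,0.5,1, 0,0,-7,-4.9,35.4,0.5,1, 0,0,-7,-4.9,35.4,0.5,1, 0,0,-7,-4.9,35.4,0.5,1, 0,0,-7,-4.9,35.4,0.5,1]'
python3 - <<'E'
from h import *
cr();p=wr();save(p,"w7");print(p["T"][:3,3],p["mtx"])
for n,z in [("guide_mouth",.107),("rod_tip",.155),("rod_collar",.225),("blank",.012)]:
    for m in viewer.mark_of(p,n)[:1]: print(n,np.round(m["point"],1),round(m["p"],2),wz(p,m["point"],z))
a=viewer.camera("scene");b=viewer.camera("side")
for n in ("guide_mouth","rod_tip","rod_collar","rod_handle"):
    x=viewer.mark_of(a,n);y=viewer.mark_of(b,n)
    if x and y: print(n,x[0],y[0],tri([a,b],[x[0]["point"],y[0]["point"]]))
cv2.imwrite("pics/w7c.png",cv2.resize(p["img"][150:400,220:420],None,fx=2.4,fy=2.4,interpolation=cv2.INTER_CUBIC)[:,:,::-1])
save(a,"a7");save(b,"b7")
E
```

```text
turn [-0.38  0.66 -7.03] shift cm [-4.84 35.38  0.34]
t: 17.45
ee_pos: [0.6878, 0.1717, 0.2561]
ee_rot: [0.188, -3.136, 0.001]
ft_force: [0.4, 0.2, 0.2]
opening: 0.0144
finger_force: 58.8
17.45 [0.6878 0.1717 0.2561] [0.366  0.1824 0.239 ] [-0.0252  0.0366  0.0009] 0.01440570932829075 58.77705931663513
angle 1.5692268334124926 0.20864386145359579
[0.6204 0.1638 0.392 ] [[309.7069   0.     315.5661]
 [  0.     309.7069 201.9206]
 [  0.       0.       1.    ]]
guide_mouth [317.7 153.1] 0.75 [0.6506 0.1689 0.107 ]
rod_tip [314. 205.] 0.83 [0.6869 0.1701 0.155 ]
rod_collar [316.2 235.4] 0.95 [0.6853 0.1717 0.225 ]
blank [319.9 144.9] 0.82 [0.6503 0.172  0.012 ]
guide_mouth {'point': [414.6, 208.7], 'p': 0.84} {'point': [282.1, 153.0], 'p': 0.8} [0.6515 0.1675 0.1124]
rod_tip {'point': [425.4, 208.1], 'p': 0.65} {'point': [293.7, 133.2], 'p': 0.75} [0.6902 0.1729 0.1611]
rod_collar {'point': [431.1, 187.0], 'p': 0.78} {'point': [290.9, 111.8], 'p': 0.72} [0.6901 0.1752 0.2208]
rod_handle {'point': [437.0, 168.1], 'p': 0.98} {'point': [289.8, 98.3], 'p': 0.6} [0.6877 0.1757 0.2604]
```

View pics/w7c.png

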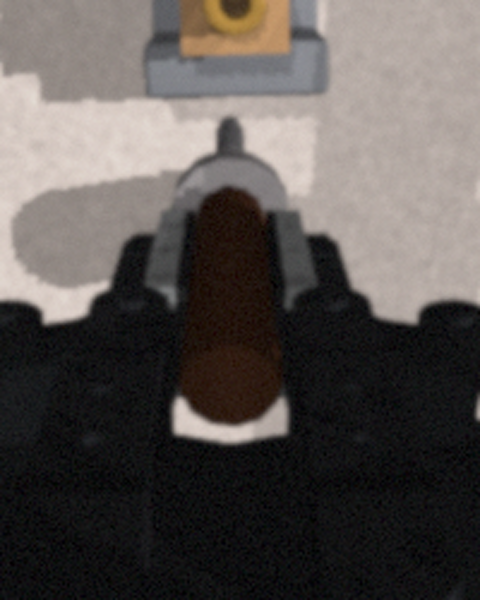

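Run:
```python
from h import *
p=wr();g=p["img"].astype(float)
print(wz(p,(315.8,203),.1506),wz(p,(314,205),.1506),wz(p,(316.2,235.4),.2206),wz(p,(318,152.3),.107))
# brass mouth: dark bore centroid / yellow ring
c=p["img"][135:172,295:342];h=cv2.cvtColor(c,cv2.COLOR_RGB2HSV)
rz=p["range_z"]
P=[]
for v in range(130,175):
  for u in range(295,342):
    z=rz[v,u]
    if z>0:
      cc,d=wray(p,(u,v));x=cc+d*z/(d@p["T"][:3,2])
      if .099<x[2]<.113: P.append((*x,u,v))
P=np.array(P);print(len(P),P.mean(0),P.min(0),P.max(0))
y=(p["img"][...,0].astype(int)-p["img"][...,2]>60)&(p["img"][...,1]>90)
for v in range(134,175): print("".join("#" if p["img"][v,u,2]<35 else "." for u in range(298,340)))
```

```text
[0.6863 0.1735 0.1506] [0.6881 0.1722 0.1506] [0.6869 0.1738 0.2206] [0.6498 0.171  0.107 ]
428 [  0.6486   0.1683   0.1078 315.2617 150.7103] [  0.6365   0.1566   0.0991 303.     138.    ] [  0.6607   0.1802   0.1107 328.     163.    ]
..........................................
..........................................
..........................................
..........................................
..........................................
..........................................
..........................................
..........................................
..........................................
..........................................
..........................................
..........................................
..........................................
..........................................
..........................................
..........................................
.............##.......#...................
..............##..........................
..................#..#....................
...................#......................
...
[... 199 characters left out ...]
............
..........................................
..........................................
..........................................
..........................................
..........................................
..........................................
..........................................
..........................................
..........................................
..........................................
..........................................
..........................................
..........................................
..........................................
..........................................
..........................................
```

```bash
python3 -m creep '[0,0,0,2,0.15,0.5,1, 0,0,0,3.65,0.25,1.5,1, 0,0,0,3.65,0.25,2.5,1, 0,0,0,3.65,0.25,2.6,1, 0,0,0,3.65,0.25,2.6,1, 0,0,0,3.65,0.25,2.6,1]'
python3 - <<'E'
from h import *
cr();p=wr();print(p["T"][:3,3])
a=viewer.camera("scene");b=viewer.camera("side")
tz=st()["ee_pos"][2]-.1055;print("tipz",tz)
for n,z in [("guide_mouth",.107),("rod_tip",tz),("rod_collar",tz+.07)]:
    for m in viewer.mark_of(p,n)[:1]: print(n,np.round(m["point"],1),round(m["p"],2),wz(p,m["point"],z))
for n in ("guide_mouth","rod_tip","rod_collar","rod_handle"):
    x=viewer.mark_of(a,n);y=viewer.mark_of(b,n)
    if x and y: print(n,x[0],y[0],tri([a,b],[x[0]["point"],y[0]["point"]]))
f=lambda i,r,c:cv2.resize(i[r:r+50,c:c+50],(400,400),interpolation=cv2.INTER_CUBIC)
cv2.imwrite("pics/c8.png",np.hstack([cv2.resize(p["img"][170:230,285:345],(400,400),interpolation=cv2.INTER_CUBIC),np.vstack([cv2.resize(f(a["img"],180,390),(300,300)),cv2.resize(f(b["img"],120,255),(300,300))])[:400] if 0 else f(a["img"],175,390)])[:,:,::-1])
i=cv2.imread("pics/c8.png");j=f(b["img"],115,260)[:,:,::-1]
k=np.zeros((600,800,3),np.uint8);k[:400,:400]=i[:,:400];k[:400,400:]=i[:,400:];k[400:,:200]=cv2.resize(j,(200,200));
k[:,:]=0;k[:300,:300]=cv2.resize(i[:,:400],(300,300));k[:400,400:]=i[:,400:];k[300:,:300]=cv2.resize(j,(300,300));cv2.imwrite("pics/c8.png",k)
E
```

```text
t: 18.85
ee_pos: [0.6521, 0.1716, 0.2307]
ee_rot: [-0.191, 3.135, -0.0]
ft_force: [0.4, 0.0, -0.8]
opening: 0.0147
finger_force: 58.8
18.85 [0.6521 0.1716 0.2307] [ 0.367  0.018 -0.85 ] [ 0.0256  0.002  -0.014 ] 0.014728567877259681 58.790146708488464
angle 1.5453216597174693 0.18325122278752937
[0.5845 0.1635 0.3665]
tipz 0.12522770345263173
guide_mouth [313.4 196.8] 0.75 [0.6504 0.1693 0.107 ]
rod_collar [316.9 234.6] 0.89 [0.6507 0.1721 0.1952]
guide_mouth {'point': [415.8, 208.2], 'p': 0.66} {'point': [281.0, 153.5], 'p': 0.79} [0.649  0.1698 0.1106]
rod_tip {'point': [418.9, 205.5], 'p': 0.76} {'point': [281.4, 148.9], 'p': 0.57} [0.6525 0.1728 0.1229]
rod_collar {'point': [425.9, 178.3], 'p': 0.7} {'point': [277.9, 123.2], 'p': 0.55} [0.6514 0.1746 0.1993]
rod_handle {'point': [431.6, 164.4], 'p': 0.58} {'point': [277.4, 111.2], 'p': 0.53} [0.6525 0.1767 0.2332]
```

View pics/c8.png

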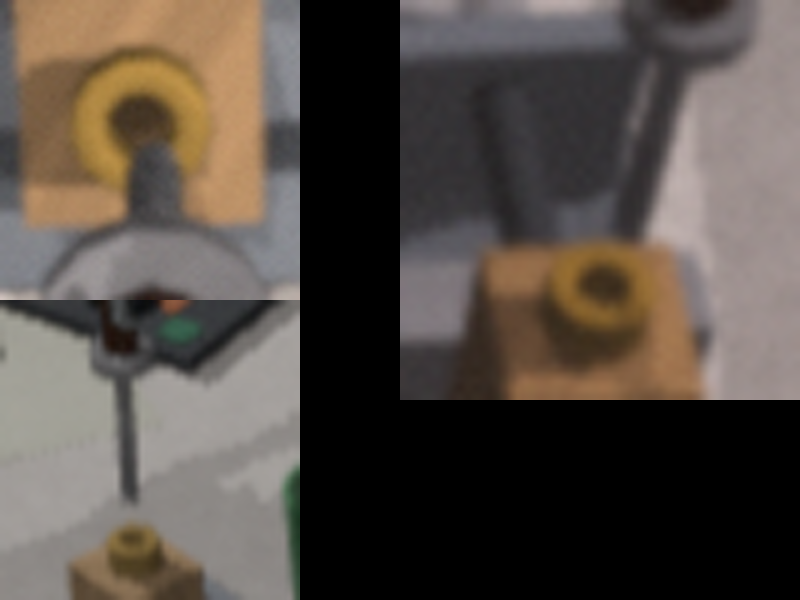

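Run:
```python
from h import *
p=wr();a=viewer.camera("scene");b=viewer.camera("side")
tz=st()["ee_pos"][2]-.1055;print(st()["ee_pos"])
print("wrist",wz(p,(313.4,194.2),.107),wz(p,(315.6,199.5),tz),wz(p,(316.9,234.6),tz+.07))
print("ab",tri([a,b],[(415.4,210.6),(282.2,154.2)]),tri([a,b],[(418.5,205.2),(281.7,148.3)]))
print("scene z",px2w(a,(415.4,210.6),.107),px2w(a,(418.5,205.2),tz)); print("side z",px2w(b,(282.2,154.2),.107),px2w(b,(281.7,148.3),tz))
# vise-derived x: jaws
```

```text
[0.6512 0.1716 0.2302]
wrist [0.647 0.169 0.107] [0.6468 0.1709 0.1247] [0.6498 0.1721 0.1947]
ab [0.6522 0.1693 0.1074] [0.6532 0.1719 0.1249]
scene z [0.651  0.1701 0.107 ] [0.6522 0.1726 0.1247]
side z [0.6525 0.1685 0.107 ] [0.6535 0.171  0.1247]
```

```bash
python3 -m creep '[0,0,0,0.1,-0.22,0,1, 0,0,0,0.1,-0.22,0.5,1, 0,0,0,0.1,-0.22,1,1, 0,0,0,0.1,-0.22,1.4,1, 0,0,0,0.1,-0.22,1.8,1, 0,0,0,0.1,-0.22,2.1,1, 0,0,0,0.1,-0.22,2.4,1, 0,0,0,0.1,-0.22,2.6,1, 0,0,0,0.1,-0.22,2.6,1]'
python3 - <<'E'
from h import *
cr();p=wr();a=viewer.camera("scene");b=viewer.camera("side");save(p,"w9");save(a,"a9");save(b,"b9")
E
```

```text
t: 20.6
ee_pos: [0.6503, 0.1693, 0.2038]
ee_rot: [0.191, -3.135, 0.0]
ft_force: [-0.2, 0.3, -1.5]
opening: 0.0146
finger_force: 58.8
20.6 [0.6503 0.1693 0.2038] [-0.231   0.2625 -1.4963] [ 0.0704 -0.0215 -0.035 ] 0.014624286636866882 58.7902307510376
angle 1.5539318537044955 0.15629993384463878
```

```bash
python3 -m creep '[0,0,0,0,0,0.5,1, 0,0,0,0,0,1,1, 0,0,0,0,0,1.5,1, 0,0,0,0,0,2,1, 0,0,0,0,0,2.5,1, 0,0,0,0,0,2.5,1]'; python3 -c "
from h import *
cr()"
```

```text
t: 21.35
ee_pos: [0.6498, 0.1692, 0.1778]
ee_rot: [0.191, -3.134, 0.0]
ft_force: [-0.2, 1.1, -2.1]
opening: 0.0148
finger_force: 58.8
21.35 [0.6498 0.1692 0.1778] [-0.2049  1.1031 -2.0752] [ 0.0303 -0.0128 -0.0266] 0.014809404050077336 58.78991961479187
angle 1.5507140214156336 0.13037023386789345
```

```bash
python3 -m creep '[0,0,0,0,0.05,0.6,1, 0,0,0,0,0.05,1.2,1, 0,0,0,0,0.05,1.8,1, 0,0,0,0,0.05,2.4,1, 0,0,0,0,0.05,2.8,1, 0,0,0,0,0.05,3.1,1, 0,0,0,0,0.05,3.2,1, 0,0,0,0,0.05,3.2,1]'; python3 -c "
from h import *
cr()"
```

```text
t: 22.15
ee_pos: [0.6504, 0.1698, 0.1472]
ee_rot: [0.191, -3.136, 0.0]
ft_force: [-0.9, 0.1, -1.0]
opening: 0.0142
finger_force: 58.8
22.15 [0.6504 0.1698 0.1472] [-0.87    0.1246 -0.9615] [-0.0114  0.0083 -0.0022] 0.014200444484157295 58.789138197898865
angle 1.5394190611322802 0.09971103751237033
```

```bash
python3 -m creep '[0,0,0,0,0,0.1,1, 0,0,0,0,0,0.2,1, 0,0,0,0,0,0.3,1, 0,0,0,0,0,0.4,1, 0,0,0,0,0,0.5,1, 0,0,0,0,0,0.5,1]'; python3 -c "
from h import *
cr()"
```

```text
t: 22.75
ee_pos: [0.6503, 0.1698, 0.1419]
ee_rot: [0.191, -3.135, -0.0]
ft_force: [1.0, 0.4, -1.0]
opening: 0.0146
finger_force: 58.8
22.75 [0.6503 0.1698 0.1419] [ 1.0368  0.4121 -1.0315] [0.0416 0.0192 0.0162] 0.014614080304819053 58.78887176513672
angle 1.537560865546478 0.09449836105115657
```

```bash
python3 -m creep '[0,0,0,0,0,0.1,1, 0,0,0,0,0,0.2,1, 0,0,0,0,0,0.2,1]'; python3 -c "
from h import *
cr()";  python3 -m creep '[0,0,0,0,0,0.1,1, 0,0,0,0,0,0.2,1, 0,0,0,0,0,0.2,1]'; python3 -c "
from h import *
cr()"
```

```text
t: 23.05
ee_pos: [0.6507, 0.1698, 0.1416]
ee_rot: [-0.191, 3.135, -0.0]
ft_force: [-3.0, -0.6, 4.7]
opening: 0.0148
finger_force: 59.2
23.05 [0.6507 0.1698 0.1416] [-2.976  -0.6296  4.7066] [-0.0737  0.5082  0.0025] 0.014789496618641353 59.176265001297
angle 1.5375365838244417 0.09417188181809767
t: 23.35
ee_pos: [0.6509, 0.1698, 0.1416]
ee_rot: [-0.191, 3.134, -0.0]
ft_force: [-6.1, -0.7, 13.3]
opening: 0.0146
finger_force: 60.0
23.35 [0.6509 0.1698 0.1416] [-6.1287 -0.6619 13.3217] [-0.1209  1.2889  0.0111] 0.014615238106673959 59.99392926692963
angle 1.5376634305706727 0.09413142678325052
```

```bash
python3 -m creep '[0,0,0,0,0,-0.15,1, 0,0,0,0,0,-0.15,1, 0,0,0,0,0,-0.15,1, 0,0,0,0,0,-0.15,1, 0,0,0,0,0,-0.15,1, 0,0,0,0,0,-0.15,1, 0,0,0,0,0,-0.15,1, 0,0,0,0,0,-0.15,1, 0,0,0,0,0,-0.15,1, 0,0,0,0,0,-0.15,1]'
python3 - <<'E'
from h import *
cr();a=viewer.camera("scene");b=viewer.camera("side")
f=lambda i,r,c:cv2.resize(i[r:r+80,c:c+80],(400,400),interpolation=cv2.INTER_CUBIC)
cv2.imwrite("pics/c10.png",np.hstack([f(a["img"],160,375),f(b["img"],115,240)])[:,:,::-1])
E
```

```text
t: 24.35
ee_pos: [0.6511, 0.1699, 0.1416]
ee_rot: [-0.191, 3.134, -0.0]
ft_force: [-2.7, 0.0, 8.9]
opening: 0.0147
finger_force: 59.4
24.35 [0.6511 0.1699 0.1416] [-2.6934  0.0322  8.8753] [-0.0891  0.6399  0.0401] 0.014655753323824043 59.40584599971771
angle 1.5375413767961719 0.09420198697094437
```

View pics/c10.png

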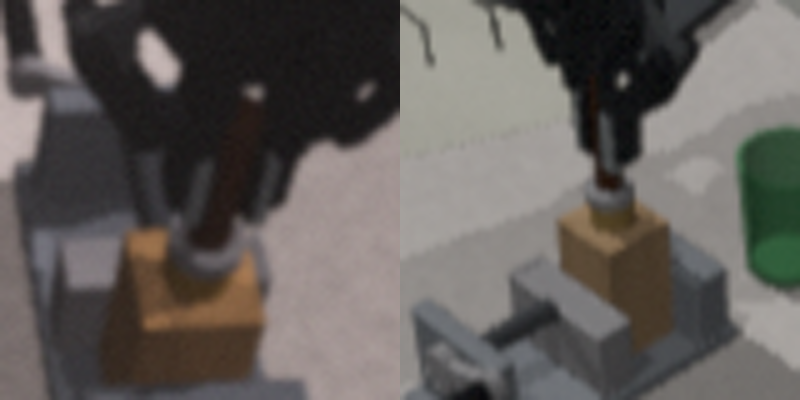

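```bash
python3 -m creep '[0,0,0,0,0,-0.5,1, 0,0,0,0,0,-1.5,1, 0,0,0,0,0,-2.5,1, 0,0,0,0,0,-3.5,1, 0,0,0,0,0,-4.5,1, 0,0,0,0,0,-5.5,1, 0,0,0,0,0,-6.5,1, 0,0,0,0,0,-8,1, 0,0,0,0,0,-11,1, 0,0,0,0,0,-15,1, 0,0,0,0,0,-18,1, 0,0,0,0,0,-18,1]'
python3 - <<'E'
from h import *
cr();print(st()["q"])
R0=Ro.from_rotvec(st()["ee_rot"])
a=viewer.camera("scene");b=viewer.camera("side")
P=[]
for n in ("rod_tip","rod_collar","rod_handle","guide_mouth","blank"):
    x=viewer.mark_of(a,n);y=viewer.mark_of(b,n)
    if x and y: print(n,x[0]["p"],y[0]["p"],tri([a,b],[x[0]["point"],y[0]["point"]]))
# level: tool z -> horizontal along vise +x dir, tool y unchanged
th=np.arctan2(st()["ee_pos"][1],st()["ee_pos"][0]);z=np.array([np.cos(th),np.sin(th),0]);y=np.array([-np.sin(th),np.cos(th),0]);R=np.column_stack([np.cross(y,z),y,z])
go([.50,.13,.38],R=R)
E
```

```text
t: 25.65
ee_pos: [0.6526, 0.17, 0.3274]
ee_rot: [-0.19, 3.124, 0.0]
ft_force: [0.8, -0.2, 0.2]
opening: 0.0146
finger_force: 58.8
25.65 [0.6526 0.17   0.3274] [ 0.7772 -0.2445  0.1845] [-0.0434 -0.0465 -0.0034] 0.014565116563971364 58.80423903465271
angle 1.5597860675601338 0.27996348708342955
[ 0.0761  0.3713  1.1705  0.      1.5881 -1.6164]
rod_tip 0.61 0.49 [0.5791 0.1491 0.0965]
rod_collar 0.58 0.51 [0.6509 0.1748 0.2891]
rod_handle 0.65 0.64 [0.6483 0.1737 0.328 ]
guide_mouth 0.71 0.69 [0.6476 0.1701 0.1047]
blank 0.76 0.65 [0.654  0.169  0.0151]
turn [ -6.02 -89.89  -6.02] shift cm [15.41 -2.12 -6.06]
```

```bash
python3 -m creep '[0,-7,0,0.3,0,-2,1, 0,-14,0,0.5,0,-4,1, 0,-21,0,0.8,0,-6,1, 0,-28,0,1,0,-8,1, 0,-35,0,1.3,0,-10,1, 0,-42,0,1.6,0,-12,1, 0,-49,0,1.9,0,-14,1, 0,-56,0,2.2,0,-15,1, 0,-63,0,2.5,0,-15,1, 0,-70,0,2.8,0,-15,1, 0,-76,0,3,0,-15,1, 0,-76,0,3,0,-15,1]'
python3 - <<'E'
from h import *
cr();print(st()["q"]);print(Ro.from_rotvec(st()["ee_rot"]).as_matrix())
E
```

```text
t: 27.45
ee_pos: [0.619, 0.1655, 0.4668]
ee_rot: [-0.111, 1.817, 0.088]
ft_force: [3.0, -5.9, 6.2]
opening: 0.0147
finger_force: 58.8
27.45 [0.619  0.1655 0.4668] [ 2.9916 -5.8868  6.1984] [-0.139   0.0834 -0.3749] 0.01473699168023407 58.81966173648834
angle 1.5641317398704992 0.41926549128707863
[ 0.0305 -0.4693  2.1454  0.5587  0.17   -2.1447]
[[-0.2445 -0.1226  0.9619]
 [-0.0292  0.9925  0.119 ]
 [-0.9692  0.0011 -0.2463]]
```

```bash
python3 -m creep '[0,0,0,-3,0,-1.3,1, 0,0,0,-6,0,-2.6,1, 0,0,0,-9,0,-4,1, 0,0,0,-12,0,-5.3,1, 0,0,0,-15,0,-6.6,1, 0,0,0,-18,0,-8,1, 0,0,0,-21,0,-9.3,1, 0,0,0,-21.8,0,-9.6,1, 0,0,0,-21.8,0,-9.6,1, 0,0,0,-21.8,0,-9.6,1]'
python3 - <<'E'
from h import *
cr();print(st()["q"]);print(Ro.from_rotvec(st()["ee_rot"]).as_matrix())
E
```

```text
t: 28.45
ee_pos: [0.581, 0.1605, 0.7019]
ee_rot: [-0.111, 1.818, 0.087]
ft_force: [-0.4, -1.2, -1.1]
opening: 0.0143
finger_force: 58.8
28.45 [0.581  0.1605 0.7019] [-0.4417 -1.1665 -1.1472] [-0.1039  0.6628  0.0348] 0.014336044629682692 58.834821581840515
angle 1.5668051548994526 0.6543811889332677
[ 0.0179 -0.5521  1.7412  0.1708  0.6402 -1.7339]
[[-0.2458 -0.1225  0.9616]
 [-0.0299  0.9925  0.1188]
 [-0.9689  0.0005 -0.2476]]
```

```bash
python3 -m creep '[0,-5,0,0,0,0,1, 0,-10,0,0,0,0,1, 0,-14.3,0,0,0,0,1, 0,-14.3,0,0,0,0,1, 0,-14.3,0,0,0,0,1, 0,-14.3,0,0,0,0,1]'
python3 - <<'E'
from h import *
cr();print(st()["q"],st()["dq"]);print(Ro.from_rotvec(st()["ee_rot"]).as_matrix())
a=viewer.camera("scene");b=viewer.camera("side");p=wr()
for n in ("rod_tip","rod_collar","rod_handle","guide_mouth","crank_grip"):
    x=viewer.mark_of(a,n);y=viewer.mark_of(b,n);w=viewer.mark_of(p,n)
    print(n,x[:1],y[:1],w[:1])
    if x and y: print(tri([a,b],[x[0]["point"],y[0]["point"]]))
k=np.zeros((600,640,3),np.uint8);k[:400]=p["img"]
k[400:,:320]=cv2.resize(a["img"],(320,200));k[400:,320:]=cv2.resize(b["img"],(320,200));cv2.imwrite("pics/c11.png",k[:,:,::-1])
E
```

```text
t: 29.05
ee_pos: [0.5806, 0.1605, 0.7056]
ee_rot: [-0.096, 1.565, 0.097]
ft_force: [-0.5, -0.5, -0.2]
opening: 0.0146
finger_force: 58.8
29.05 [0.5806 0.1605 0.7056] [-0.5207 -0.5429 -0.1855] [-0.0586  0.6167  0.0433] 0.014563181687943008 58.83853018283844
angle 1.566805668155261 0.6580718537001298
[ 0.0147 -0.6248  1.9232  0.3872  0.2894 -1.9429] [-0.0001 -0.0007 -0.0176  0.0067 -0.0061 -0.0081]
[[ 0.0033 -0.1224  0.9925]
 [ 0.0005  0.9925  0.1224]
 [-1.      0.0001  0.0034]]
rod_tip [] [] [{'point': [316.7, 204.9], 'p': 0.75}]
rod_collar [] [] [{'point': [315.6, 237.2], 'p': 0.88}]
rod_handle [{'point': [412.9, 299.2], 'p': 0.23}] [] [{'point': [312.4, 267.1], 'p': 0.82}]
guide_mouth [{'point': [416.7, 211.5], 'p': 0.58}] [{'point': [280.6, 155.6], 'p': 0.69}] []
[0.6492 0.1729 0.1015]
crank_grip [{'point': [374.6, 167.6], 'p': 0.61}] [{'point': [249.1, 194.1], 'p': 0.74}] []
[0.5178 0.1025 0.0751]
```

View pics/c11.png

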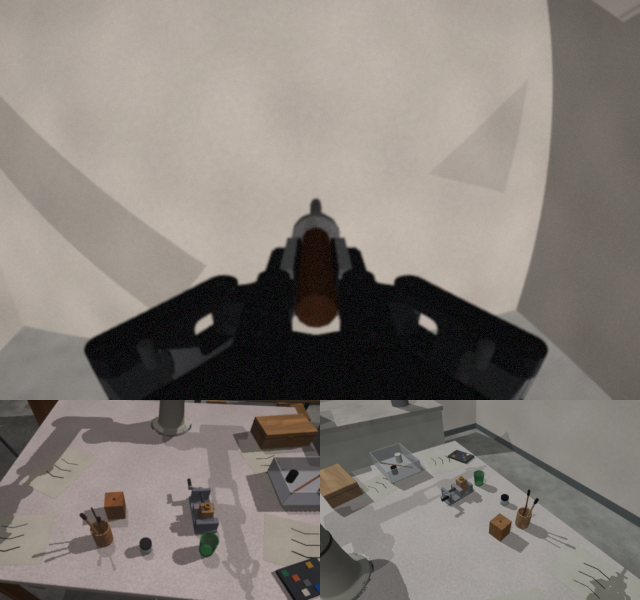

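```bash
python3 -m creep '[0,0,0,0,0,0,1, 0,0,0,0,0,0,1, 0,0,0,0,0,0,1, 0,0,0,0,0,0,1, 0,0,0,0,0,0,1, 0,0,0,0,0,0,1]'
python3 - <<'E'
from h import *
s=st();print(s["dq"],s["ee_pos"]);p=wr();p["T"]=np.array(p["hand_eye"])
w={n:viewer.mark_of(p,n)[0]["point"] for n in ("rod_tip","rod_collar","rod_handle")}
t=[wz(p,w["rod_tip"],.1055),wz(p,w["rod_collar"],.0355),wz(p,w["rod_handle"],-.0075)];print(t,"tilt deg",np.degrees((t[0]-t[2])[:2]/.113))
print(workorder.close_job())
E
```

```text
t: 30.55
ee_pos: [0.5805, 0.1605, 0.7052]
ee_rot: [-0.096, 1.565, 0.097]
ft_force: [-0.0, -0.1, -1.2]
opening: 0.0147
finger_force: 58.8
[ 0.0001  0.0005  0.0008 -0.0014  0.0023 -0.0001] [0.5805 0.1605 0.7052]
[array([ 0.0001, -0.0016,  0.1055]), array([-0.0009,  0.0009,  0.0355]), array([-0.0009, -0.0007, -0.0075])] tilt deg [ 0.4857 -0.4438]
the job is handed in; nothing more can be done
None
```

The job is handed in at about 30 s. The vise is tight, with the crank at about 2.84 rad. The rod went down the guide tube until its collar stopped, paused about 1 s, and was drawn fully out. It is now held still at about 0.70 m above the table, level to within about half a degree.

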